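# Hang the hubbed grinding wheel on its slanted storage arm

## Task

Pick up the grinding wheel that has the steel hub with the hexagon nose, thread it, slotted underside first, onto the slanted arm of the storage stand, and turn it gently until the driving pin drops into a slot of the hub, so that the wheel hangs fully home, flush on the collar. Then let go. Feel your way and never force the wheel against the stand, and leave the other things on the bench where they are.

Things in the scene. Friction and masses are not known exactly. Their poses are not given: they have to be found in the camera images.
- wheel: The wheel to hang: grey grinding wheel 125 mm in diameter, 20 mm thick, 0.4 to 0.8 kg, on a bare steel hub with a hexagon nose and a 20 mm bore right through (inside narrowest 20 mm). It lies flat on the bench, nose up. Origin: on the bore axis at the underside; z: along the bore towards the nose; x: square to one pair of the hexagon's flats (the others at 60 and 120 degrees).
- nose (a point): Where to grip the wheel: on the bore axis 42 mm above its underside, in the hexagon nose, which is 40 mm across flats, each flat 23 mm wide, and reaches from 20 mm (the wheel's upper face, 21 mm at the flange) to 52 mm above the underside. Axes as the wheel's.
- slots (a point): On the bore axis, 12 mm above the wheel's underside: the floor of four radial slots in the underside, along the wheel's +x, +y, -x and -y, each 14.4 mm wide and 12 mm deep, reaching out to 27 mm from the axis. Axes as the wheel's.
- post: The slanted arm of the stand: steel bar 16 mm in diameter, rising 50 degrees above level towards the stand's front. Origin: on the bar's axis at the upper face of a round clamp collar 68 mm in diameter; z: along the bar to its free end; y: level. Wheel home = wheel origin at this origin, nose outwards, wheel z along this z.
- post_end (a point): The free end of the slanted bar, on its axis, 78 mm from the collar's face. The last 14 mm taper from 16 to 6 mm in diameter. Axes as the arm's.
- rack: Dark steel stand fixed to the bench, foot 130 x 150 x 12 mm (origin under it; -x is the front), upright 110 mm high. A driving pin, 12 mm thick, stands 9 mm up from the arm's collar, 22 mm off the axis, at any angle round it (not measured; the wheel stops on it 9 mm short until a slot meets it, +-3 degrees). Press about 5 N while turning; over 50 N, all its contacts with the stand (pin, collar, bar) summed, does damage.
- plain_wheel: Bystander: a plain grey grinding wheel, 125 mm in diameter, 20 mm thick, 32 mm hole, no hub, lying flat. Origin: centre of the underside. The two wheels may be in either's place.
- oil_can: Bystander: steel can, 60 mm in diameter, 120 mm tall, standing. Origin: centre of the underside.
- wrench: Bystander: wrench 170 mm long lying flat. Origin near its middle.
Mind the look-alikes: they are no part of the job. There is more than one size of the rack; the one meant has the size given above.

How it is judged:
On the way:
1. the wheel is threaded on the arm, in line with it, resting on or near the pin (x of wheel in the frame of post between -0.005 and 0.005 m and y of wheel in the frame of post between -0.005 and 0.005 m and z of wheel in the frame of post between -0.005 and 0.04 m and angle between the z axis of wheel and the z axis of post, either way round below 0.15 rad), for 0.1 s.
At the end, for the whole second after the job is handed in: The wheel hangs on the arm, nose outwards, its underside flush on the collar (within 3 mm along the arm, 4 mm across it, 0.06 rad in line), the pin in a slot, at rest and released (x of wheel in the frame of post between -0.004 and 0.004 m and y of wheel in the frame of post between -0.004 and 0.004 m and z of wheel in the frame of post between -0.003 and 0.003 m and angle between the z axis of wheel and the z axis of post, either way round below 0.06 rad and linear speed of wheel below 0.01 m/s and angular speed of wheel below 0.1 rad/s and contact force between the fingers and wheel below 0.1 N); the robot touches nothing.
It fails at once if the wheel is pressed against the stand with more than 50 N (contact force between wheel and rack above 50 N).
It fails at once if a bystander is moved more than 30 mm (distance of any of plain_wheel, oil_can, wrench from where it was at the start of the episode above 0.03 m).
It also fails if it takes over 72 s, if anything falls off the work surface, if the arm or the gripper's body presses on something with over 40 N, if the wrist force passes 120 N, or if a joint passes its speed limit or range.

## Robot

A 7-joint arm with a two-finger parallel gripper is mounted at the origin on the work surface. World frame = base frame: x ahead of the robot, y to its left, z up, the work surface at z = 0. Lengths are in m, angles in rad, forces in N, time in s.
With the tool pointing down it reaches from about 0.4 to 0.85 m from the base axis. Payload 6.9 kg.
Tool frame: the origin (TCP) lies midway between the tips of the shut fingers; the grasp point (between the pads) lies behind it (ctrl.pinch_z is the z of the grasp point in the tool frame, in m); z points along the fingers, y is the line along which they close (so a half turn about z gives the same grasp; the last joint's range is limited). The gripper opens to 85 mm and grips with 20 to 120 N. Pads are 22 mm wide; open, the fingers measure 114 mm over their backs; the gripper's body (76 mm by 85 mm) begins 54 mm behind the grasp point. The pads swing forward as they close: fully open they stand 13 mm farther back than shut.
Start: joints at [-1.204, 0.507, -0.238, 1.5, 0.126, 1.149, -0.155], TCP at [0.162, 0.604, 0.231] pointing down, gripper open.
Joint ranges: [-3.08, 3.08], [-0.24, 2.05], [-1.43, 1.35], [0, 2.5], [-1.52, 4.66], [0.17, 1.96], [-2.89, 2.89]. Speed limits (rad/s): [2.39, 2.39, 3.14, 3.14, 3.14, 3.14, 3.14].

## Interface

Orientations are given as a unit quaternion [w, x, y, z].
In Python, from station import ctrl, get_state, vision, ticket, models gives the robot as it stands. Calls block until the motion is done:
- ctrl.movep(position, orientation): joint-space move of the TCP to a pose.
- ctrl.movel(position, frame=None, max_speed=0.15): straight line of the TCP; frame=None keeps the orientation; max_speed is the mean speed in m/s.
- ctrl.set_joints(angles): joint-space move.
- ctrl.ungrasp() and ctrl.close_gripper(force=None): open the fingers fully, or close them until they stop; force is the grip in N (None keeps the last).
- ctrl.pause(seconds).
- ctrl.ik(position, orientation): joint angles nearest the present ones, or None.
- get_state(): the state.
- vision.grab_frame(name): name is "scene" or "top" or "wrist"; returns (picture, depth): 400x640x3 uint8, blue, green, red; 400x640 float32, m along the optical axis (not along the pixel's ray), 0 where there is no reading.
- vision.camera_info(name): a dict with "mtx" (3x3 intrinsics, pixels), "R" (3x3) and "t" (3): a world point X has camera coordinates R X + t; the wrist camera has in their place "hand_eye" (4x4, takes a point from camera to tool coordinates, whose origin is the TCP and whose axes are the flange's). Camera axes: x right, y down, z forward; pixel columns grow to the right and rows downward; lengths in m; the calibration is good to about 2 mm. The wrist camera is an equidistant fisheye: a pixel r from the principal point sees the ray r / f radians off the axis. A picture is of the moment at which its call begins: read the wrist's pose just before it. camera_info takes no time and is no camera call.
A pose or a line that the arm cannot do raises ctrl.Unreachable and nothing moves.
- ticket.close_job(): hands the job in; it is judged then, once.
Trained networks look in the newest picture that a camera, given by its name, has taken for a name from the list of things; names that differ only in an ending like _2 or _b are one class to them, and where a whole thing is asked for, a point or a joint stands for the part that bears it (a point fixed in the world has none). Each returns a list of dicts, best first, with "p" (0 to 1); they miss things now and then, are a little off and sometimes report something else, mostly with a low value. They report only what shows in the picture. A call takes as long as a camera call. They do not tell look-alikes from the thing itself.
- models.recognise(camera, target): "point" ([column, row] in pixels, amid what is visible of it).
- models.masks_of(camera, target): "mask" (400x640 bool, what is visible of it) and "point" ([column, row] in pixels, amid what is visible of it).
The state is a dict: "time": time; "qpos": joint angles; "qd": joint speeds; "tau": joint torques, N m; "tcp_pos": TCP position; "eef_rot": TCP orientation; "contact_force": force on the tool from outside, world axes, zero at the start; "wrist_torque": the same for the moment, N m; "width": finger opening in m; "gripper_force": force on a finger pad.
Only numpy, scipy, OpenCV 4.12 (cv2) and the standard library are available. Lean on these libraries where they do the work, as an engineer would, in place of code of your own. Each camera call takes 0.05 s, during which the arm holds its last target. There are 200 camera calls.

## Working session

There is one attempt and no reset: what is moved stays moved. The work goes in short steps, each a Python script; the robot and the scene stay as the last script left them, time stands still between calls to the robot, and variables do not carry over. Pictures are saved under pics/ and viewed, at most 10 in all, crops included, and the job is handed in when it is done.

```bash
ls; mkdir -p pics
python3 - <<'E'
from station import ctrl,get_state,vision,models
import cv2,numpy as np
s=get_state();print(s['time'],s['tcp_pos'],s['eef_rot'],s['contact_force'],s['width'],ctrl.pinch_z)
for c in ['scene','top']:
    im,d=vision.grab_frame(c);np.savez(f'{c}.npz',im=im,d=d)
    i=vision.camera_info(c);print(c,i)
    for t in ['wheel','nose','post','post_end','rack','plain_wheel','oil_can','wrench']:
        for r in models.masks_of(c,t)[:3]:
            u,v=map(int,r['point']);print(t,round(r['p'],2),u,v,r['mask'].sum())
    cv2.imwrite(f'pics/{c}0.png',im)
E
```

```text
pics
0.0 [0.16171232 0.60316804 0.23042497] [-9.82248103e-05  1.30530359e-01  9.91443891e-01 -9.09326004e-04] [-0.9218991  -0.94410612  0.23158528] 0.085528128056255 -0.0187
scene {'mtx': array([[381.32330138,   0.        , 324.76192607],
       [  0.        , 381.32330138, 199.79713237],
       [  0.        ,   0.        ,   1.        ]]), 'R': array([[-0.53814224,  0.84280949, -0.00866585],
       [ 0.66748213,  0.4198709 , -0.61496019],
       [-0.51465575, -0.33672035, -0.78851054]]), 't': array([ 0.35099758, -0.29026288,  1.23354771])}
wheel 0.95 300 232 1909
nose 0.79 302 228 1881
post 0.79 399 235 855
post 0.61 376 341 590
post_end 0.79 401 234 845
post_end 0.68 381 345 520
post_end 0.23 305 230 1837
rack 0.9 371 363 2797
rack 0.78 397 271 4368
plain_wheel 0.92 292 175 1243
plain_wheel 0.6 399 235 873
oil_can 0.63 224 198 1072
wrench 0.74 390 196 388
top {'mtx': array([[445.25620424,   0.        , 315.98358696],
       [  0.        , 445.25620424, 195.31268461],
       [  0.        ,   0.        ,   1.        ]]), 'R': array([[ 0.10523348, -0.99444348, -0.0028426 ],
       [-0.97366776, -0.10245282, -0.20365292],
       [ 0.20223009,  0.02419885, -0.97903902]]), 't': array([-0.10103881,  0.58875921,  0.94786458])}
wheel 0.7 337 196 2063
wheel 0.55 230 184 804
nose 0.57 336 196 2190
post 0.68 234 185 926
post 0.61 222 102 306
post_end 0.63 222 101 311
post_end 0.56 229 188 865
rack 0.86 234 189 3416
rack 0.67 226 112 1489
plain_wheel 0.83 400 258 2258
plain_wheel 0.47 231 186 862
oil_can 0.74 424 177 906
wrench 0.97 260 284 608
wrench 0.37 336 197 2060
```

```bash
cat > h.py <<'E'
import numpy as np,cv2
from station import ctrl,get_state,vision,models
from scipy.spatial.transform import Rotation as Rot
def q2R(q): return Rot.from_quat([q[1],q[2],q[3],q[0]]).as_matrix()
def R2q(R): q=Rot.from_matrix(R).as_quat(); return np.array([q[3],q[0],q[1],q[2]])
def cloud(c,d):
    i=vision.camera_info(c);K=i['mtx'];v,u=np.mgrid[:400,:640]
    P=np.stack([(u-K[0,2])/K[0,0]*d,(v-K[1,2])/K[1,1]*d,d],-1)
    W=(P-i['t'])@i['R'];W[d<=0]=np.nan;return W
E
python3 - <<'E'
import cv2,numpy as np
a=cv2.imread('pics/scene0.png')[120:400,180:520];b=cv2.imread('pics/top0.png')[60:340,160:500]
cv2.imwrite('pics/c0.png',np.hstack([cv2.resize(x,(400,330),interpolation=cv2.INTER_CUBIC) for x in(a,b)]))
from h import *
for c in ['scene','top']:
    d=np.load(c+'.npz')['d'];W=cloud(c,d)
    for n,(u,v) in (dict(wheel=(300,232),post1=(399,235),post2=(376,341),plain=(292,175),can=(224,198),wr=(390,196)) if c=='scene' else dict(wheel=(337,196),post1=(234,185),post2=(222,102),plain=(400,258),can=(424,177),wr=(260,284))).items():
        print(c,n,np.round(np.nanmedian(W[v-3:v+4,u-3:u+4].reshape(-1,3),0),3))
E
```

```text
scene wheel [ 0.632 -0.083  0.031]
scene post1 [0.595 0.141 0.158]
scene post2 [0.785 0.195 0.1  ]
scene plain [ 0.486 -0.212  0.02 ]
scene can [ 0.685 -0.255  0.104]
scene wr [0.399 0.043 0.006]
top wheel [ 0.603 -0.087  0.047]
top post1 [0.582 0.13  0.144]
top post2 [0.781 0.197 0.098]
top plain [ 0.48  -0.247  0.001]
top can [ 0.647 -0.267  0.12 ]
top wr [0.387 0.07  0.001]
```

View pics/c0.png

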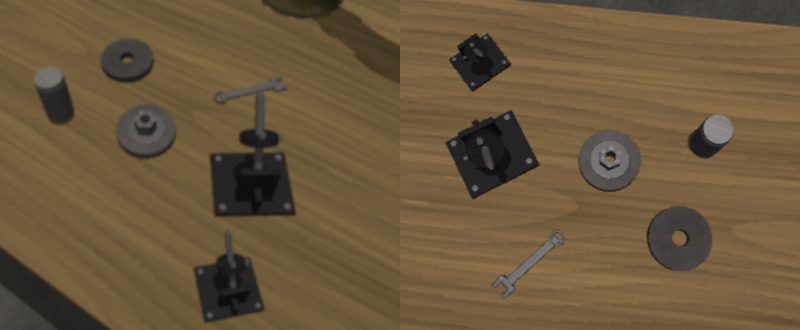

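The crop shows two stands; the larger one, at top pixel (234,189) and scene (397,271), looks like the one meant. The hub wheel is at top (337,196), with the plain wheel, can and wrench clear of it. Next I'll fit the geometry.

Run:
```python
from h import *
Ws={c:cloud(c,np.load(c+'.npz')['d']) for c in ['scene','top']}
ims={c:np.load(c+'.npz')['im'] for c in Ws}
for c,W in Ws.items():
    z=W[...,2]
    g=ims[c].max(2)
    # table bias
    m=(abs(W[...,0]-.5)<.06)&(abs(W[...,1]+.08)<.05); print(c,'table z',np.nanmedian(z[m]))
    # feet: z 6-18mm near racks
    for cen in [(.62,.13),(.8,.2)]:
        m=(np.hypot(W[...,0]-cen[0],W[...,1]-cen[1])<.11)&(z>.006)&(z<.018)&(g<90)
        P=W[m][:,:2].astype(np.float32); r=cv2.minAreaRect(P*1000); print(c,'foot',len(P),r, np.median(z[m]))
    # wheel
    m=(np.hypot(W[...,0]-.62,W[...,1]+.085)<.09)&(z>.014)&(z<.026)
    P=W[m][:,:2].astype(np.float32);print(c,'wheel disc',cv2.minEnclosingCircle(P*1000),cv2.minAreaRect(P*1000))
    m=(np.hypot(W[...,0]-.62,W[...,1]+.085)<.06)&(z>.046)&(z<.058)
    P=W[m][:,:2].astype(np.float32);print(c,'nose',len(P),cv2.minEnclosingCircle(P*1000),np.median(W[m],0))
    # rod above 
    m=(np.hypot(W[...,0]-.6,W[...,1]-.13)<.1)&(z>.03)
    P=W[m];C=ims[c][m].max(1)
    print(c,'stand z max',P[:,2].max(),len(P)); np.save(f'st_{c}.npy',np.c_[P,C])
    top=P[P[:,2]>P[:,2].max()-.01];print('top pts',np.round(top.mean(0),3))
cv2.imwrite('pics/st.png',np.hstack([cv2.resize(ims['scene'][180:330,340:460],(400,500),interpolation=cv2.INTER_CUBIC),cv2.resize(ims['top'][130:240,180:290],(400,500),interpolation=cv2.INTER_CUBIC)]))
```

```text
scene table z 0.00013352771365324377
scene foot 2405 ((601.4344482421875, 150.5096893310547), (131.958740234375, 149.6206512451172), 33.32146453857422) 0.012148888111294436
scene foot 1582 ((795.6680297851562, 204.6795654296875), (87.19434356689453, 100.44559478759766), 42.8195915222168) 0.00834175105240114
scene wheel disc ((611.9478759765625, -87.95867919921875), 63.52318572998047) ((612.1512451171875, -88.58772277832031), (125.04715728759766, 122.36698913574219), 32.26155471801758)
scene nose 184 ((612.7716674804688, -87.55290985107422), 23.137664794921875) [ 0.61278665 -0.08670551  0.05180418]
scene stand z max 0.2019344160733407 1710
top pts [0.546 0.114 0.196]
top table z -0.00010226686153192665
top foot 2129 ((599.9014892578125, 150.26876831054688), (130.37547302246094, 148.99464416503906), 33.13630294799805) 0.011768078417220156
top foot 792 ((793.5411376953125, 204.27540588378906), (88.52482604980469, 99.78904724121094), 43.185646057128906) 0.008113831027719526
top wheel disc ((610.2327270507812, -87.76722717285156), 62.47458267211914) ((609.857421875, -87.69367980957031), (122.92932891845703, 123.55335235595703), 62.02335739135742)
top nose 205 ((609.9210205078125, -87.94790649414062), 22.423439025878906) [ 0.61017478 -0.08798631  0.05124488]
top stand z max 0.20311575858352532 1167
top pts [0.542 0.112 0.197]
```

View pics/st.png

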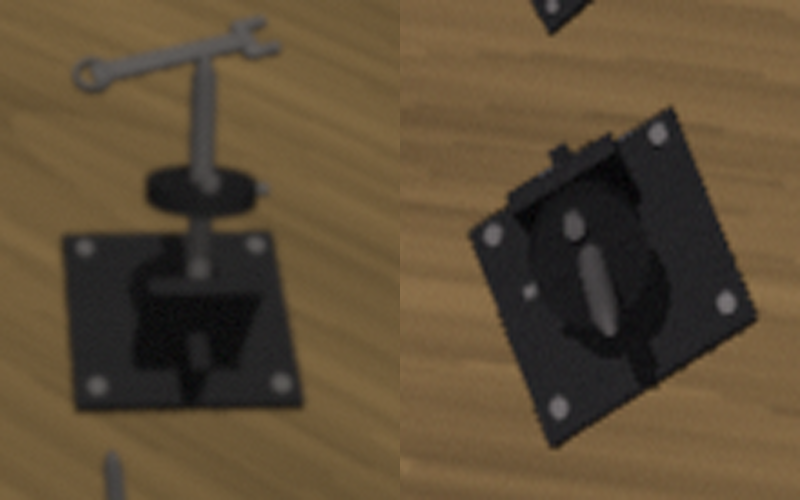

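The larger stand's foot measures 131x149 mm, so it is the right one (the other is 88x100). In the crop the pin shows at about (572,222) on the upper side of the collar, and the bright dot at (530,292) is a clamp screw. Next I'll fit the arm and move over the wheel.

```bash
cat >> h.py <<'E'
def wcloud(d,T):
    i=vision.camera_info('wrist');K=i['mtx'];v,u=np.mgrid[:400,:640]
    x=(u-K[0,2])/K[0,0];y=(v-K[1,2])/K[1,1];th=np.hypot(x,y)
    s=np.tan(th)/np.maximum(th,1e-9)
    P=np.stack([x*s*d,y*s*d,d],-1);H=T@np.asarray(i['hand_eye'])
    W=P@H[:3,:3].T+H[:3,3];W[(d<=0)|(th>1.3)]=np.nan;return W
def T_now():
    s=get_state();T=np.eye(4);T[:3,:3]=q2R(s['eef_rot']);T[:3,3]=s['tcp_pos'];return T
def postR(a,el=np.radians(50)):
    z=np.array([-np.cos(el)*np.cos(a),-np.cos(el)*np.sin(a),np.sin(el)])
    y=np.cross(z,[0,0,1.]);y/=np.linalg.norm(y);y=-y
    return np.stack([np.cross(y,z),y,z],1)
def fit_post(P,o0,a0):
    """P: points near the stand. Robustly fit origin+azimuth (elevation fixed)."""
    from scipy.optimize import least_squares
    p=np.r_[o0,a0]
    for tol in (.012,.006,.004):
        L=(P-p[:3])@postR(p[3]);r=np.hypot(L[:,0],L[:,1])
        rod=(L[:,2]>.012)&(L[:,2]<.062)&(abs(r-.008)<tol)
        col=(abs(L[:,2])<tol)&(r>.012)&(r<.032)&(np.hypot(r-.022,0)>-1)
        end=(abs(L[:,2]-.078)<tol)&(r<.003)
        def f(q):
            R=postR(q[3]);a=(P[rod]-q[:3])@R;b=(P[col]-q[:3])@R;c=(P[end]-q[:3])@R
            return np.r_[np.hypot(a[:,0],a[:,1])-.008,b[:,2],(c[:,2]-.078)]
        p=least_squares(f,p,loss='soft_l1',f_scale=.001).x
    print('post fit',np.round(p,4),rod.sum(),col.sum(),end.sum(),'rms',np.sqrt(np.mean(f(p)**2)))
    return p
E
python3 - <<'E'
from h import *
a0=np.radians(33.2);z=postR(a0)[:,2];o0=np.array([.544,.1125,.2005])-.078*z
print('o0',o0,postR(a0))
Ps={c:np.load(f'st_{c}.npy')[:,:3] for c in('scene','top')}
for P in (Ps['scene'],Ps['top'],np.r_[Ps['scene'],Ps['top']]):
    p=fit_post(P,o0,a0)
L=(Ps['top']-p[:3])@postR(p[3]);r=np.hypot(L[:,0],L[:,1]);m=(L[:,2]>.005)&(L[:,2]<.013)&(r>.014)&(r<.031)
print('pin',m.sum(),L[m].mean(0),np.degrees(np.arctan2(L[m][:,1].mean(),L[m][:,0].mean())))
print(vision.camera_info('wrist'))
# reach check of thread poses for all yaws
R=postR(p[3])
for yaw in range(0,360,30):
    c,s=np.cos(np.radians(yaw)),np.sin(np.radians(yaw))
    x=R[:,0]*c+R[:,1]*s; Rt=np.stack([x,np.cross(-R[:,2],x),-R[:,2]],1)
    q=[ctrl.ik(p[:3]+R[:,2]*h,R2q(Rt)) for h in(.0233,.06,.12,.15)]
    print(yaw,[None if a is None else np.round(a,2).tolist() for a in (q[0],q[3])],[a is not None for a in q])
ctrl.movep([.60,-.087,.25],R2q(np.array([[0,1,0],[1,0,0],[0,0,-1.]])))
T=T_now();im,d=vision.grab_frame('wrist');np.savez('w1.npz',im=im,d=d,T=T);cv2.imwrite('pics/w1.png',im)
W=wcloud(d,T);m=(np.hypot(W[...,0]-.611,W[...,1]+.088)<.05)&(W[...,2]>.045)&(W[...,2]<.058)
P=W[m];print(m.sum(),np.median(P,0),get_state()['time'],get_state()['qpos'])
h=cv2.convexHull((P[:,:2]*1000).astype(np.float32))[:,0];b=[]
for t in np.radians(np.arange(0,60,.5)):
    A=[np.ptp(h@[np.cos(t+k*np.pi/3),np.sin(t+k*np.pi/3)]) for k in range(3)];b.append((sum(A),np.degrees(t),A))
print(min(b)[:3],cv2.minEnclosingCircle(h))
E
```

```text
o0 [0.58595322 0.13995341 0.14074853] [[-0.64099865  0.54756322 -0.53786173]
 [-0.41945776 -0.83676431 -0.35196686]
 [-0.64278761 -0.          0.76604444]]
post fit [0.5798 0.1366 0.14   0.5819] 180 171 1 rms 0.0009124471763285306
post fit [0.5792 0.1366 0.1396 0.5752] 82 483 7 rms 0.0013492308188162731
post fit [0.5796 0.1365 0.1399 0.5778] 262 655 9 rms 0.0012053333790212563
pin 26 [-0.02293123 -0.0010418   0.00902493] -177.39876017208363
{'mtx': array([[309.70691629,   0.        , 314.37526277],
       [  0.        , 309.70691629, 198.63631465],
       [  0.        ,   0.        ,   1.        ]]), 'hand_eye': array([[-3.13281983e-04, -9.44928700e-01, -3.27276114e-01,
         8.48818375e-02],
       [ 9.99999588e-01, -5.74667912e-04,  7.01971025e-04,
        -5.58241333e-04],
       [-8.51387649e-04, -3.27275759e-01,  9.44928491e-01,
        -1.40504592e-01],
       [ 0.00000000e+00,  0.00000000e+00,  0.00000000e+00,
         1.00000000e+00]])}
0 [[0.73, 0.63, -1.22, 2.33, 2.01, 0.39, 0.04], [-0.89, 0.21, 1.15, 2.34, -1.4, 0.67, -2.79]] [True, True, True, True]
30 [[0.73, 0.63, -1
[... 962 characters left out ...]
2, 2.33, 2.01, 0.39, -1.53], [0.62, 0.12, -0.63, 2.32, -1.2, 0.32, 1.68]] [True, True, True, True]
300 [[0.73, 0.63, -1.22, 2.33, 2.01, 0.39, -1.01], [0.94, 0.17, -1.02, 2.32, -1.04, 0.24, 2.04]] [True, True, True, True]
330 [[0.73, 0.63, -1.22, 2.33, 2.01, 0.39, -0.48], [1.08, 0.21, -1.2, 2.32, -0.81, 0.18, 2.33]] [True, True, False, True]
827 [ 0.61052697 -0.08810861  0.04984425] 3.825 [-0.16492326  0.48992181  0.43456923  1.52815847 -0.21713948  1.17173918
  0.3111653 ]
(np.float64(122.46015124533764), np.float64(29.500000000000004), [np.float64(41.17448920114697), np.float64(40.37463460808967), np.float64(40.911027436100994)]) ((610.9537353515625, -88.57933044433594), 23.104215621948242)
```

View pics/w1.png

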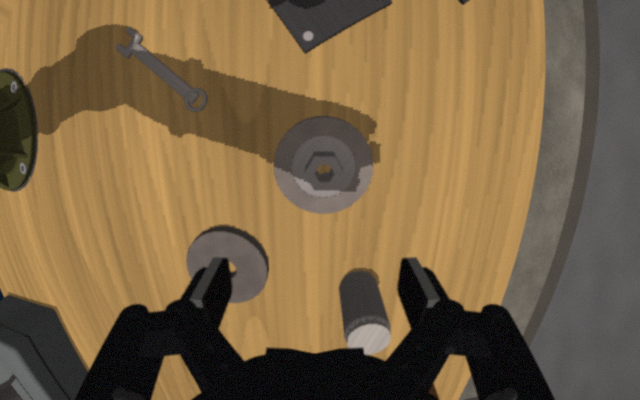

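The wrist picture shows the hub wheel at (323,165) with hexagon flats facing up and down. That agrees with the fitted flat angle of 29.5° + 60k, and the heights and sizes match too. Grasping now.

Run:
```python
from h import *
al=np.radians(29.5);c,s=np.cos(al),np.sin(al)
R=np.array([[-s,c,0],[c,s,0],[0,0,-1.]])
ctrl.movep([.6108,-.088,.10],R2q(R))
ctrl.movel([.6108,-.088,.021],max_speed=.08)
print(get_state()['contact_force'])
ctrl.close_gripper(100)
s0=get_state();print(s0['time'],s0['width'],s0['gripper_force'],s0['contact_force'],s0['tcp_pos'])
ctrl.movel([.6108,-.088,.16],max_speed=.1)
ctrl.pause(.3);s0=get_state();print(s0['time'],s0['width'],s0['gripper_force'],s0['contact_force'],s0['wrist_torque'],s0['tcp_pos'],s0['qpos'])
T=T_now();im,d=vision.grab_frame('wrist');np.savez('w2.npz',im=im,d=d,T=T);cv2.imwrite('pics/w2.png',im)
p=np.array([.5796,.1365,.1399,.5778]);Rp=postR(p[3])
for yaw in range(0,360,30):
    c,s=np.cos(np.radians(yaw)),np.sin(np.radians(yaw))
    x=Rp[:,0]*c+Rp[:,1]*s; Rt=np.stack([x,np.cross(-Rp[:,2],x),-Rp[:,2]],1)
    q=[ctrl.ik(p[:3]+Rp[:,2]*(h+.021),R2q(Rt)) for h in(.0,.03,.06,.1)]
    print(yaw,[None if a is None else np.round(a,2).tolist() for a in (q[0],q[1],q[3])])
```

```text
[-0.69530579  0.76703719  0.27749776]
6.1 0.03835393748207437 102.47056620195508 [-0.36201858  1.09189377  5.84249938] [ 0.61114525 -0.08809115  0.02162546]
7.9417 0.03861995186327377 100.96865007653832 [-0.37213724  0.28662777 -4.80986006] [-0.01395108  0.0133915   0.01082608] [ 0.61072279 -0.08797664  0.1597388 ] [-0.06992717  0.56758248  0.28368018  1.62758089 -0.1829948   0.97301443
  0.78988157]
0 [[0.65, 0.56, -1.07, 2.33, 2.21, 0.29, -0.17], [0.75, 0.51, -1.14, 2.33, 2.07, 0.23, -0.03], [-0.73, 0.26, 0.95, 2.35, -1.52, 0.65, -2.68]]
30 [[0.61, 0.53, -0.99, 2.33, 2.37, 0.24, 0.19], [0.76, 0.52, -1.17, 2.33, 2.02, 0.25, 0.54], [1.07, 0.42, -1.42, 2.33, 1.24, 0.18, 1.31]]
60 [[0.58, 0.51, -0.93, 2.33, 2.49, 0.22, 0.59], [0.78, 0.55, -1.22, 2.33, 1.95, 0.29, 1.13], [-0.73, 0.26, 0.95, 2.35, -1.52, 0.65, -1.64]]
90 [[0.72, 0.64, -1.22, 2.32, 2.01, 0.39, 1.61], [0.78, 0.55, -1.22, 2.33, 1.95, 0.29, 1.65], [-0.52, 0.2, 0.66, 2.34, -1.51, 0.54, -1.14]]
120 [[0.72, 0.64, -1.22, 2.32, 2.01, 0.39, 2.13], [0.78, 0.55, -1.22, 2.33, 1.95, 0.29, 2.18], [-0.38, 0.18, 0.48, 2.34, -1.51, 0.48, 
[... 298 characters left out ...]
0.64, -1.22, 2.32, 2.01, 0.39, -2.58], [0.78, 0.55, -1.22, 2.33, 1.95, 0.29, -2.54], [0.03, 0.16, -0.0, 2.34, -1.48, 0.37, 0.91]]
240 [[0.72, 0.64, -1.22, 2.32, 2.01, 0.39, -2.06], [0.78, 0.55, -1.22, 2.33, 1.95, 0.29, -2.01], [0.12, 0.16, -0.12, 2.34, -1.47, 0.35, 1.42]]
270 [[0.72, 0.64, -1.22, 2.32, 2.01, 0.39, -1.53], [0.78, 0.55, -1.22, 2.33, 1.95, 0.29, -1.49], [0.11, 0.16, -0.1, 2.34, -1.47, 0.35, 1.95]]
300 [[0.72, 0.64, -1.22, 2.32, 2.01, 0.39, -1.01], [0.78, 0.55, -1.22, 2.33, 1.95, 0.29, -0.97], [0.46, 0.18, -0.51, 2.33, -1.42, 0.26, 2.42]]
330 [[0.72, 0.64, -1.22, 2.32, 2.01, 0.39, -0.49], [0.78, 0.55, -1.22, 2.33, 1.95, 0.29, -0.44], [0.71, 0.22, -0.82, 2.33, -1.32, 0.18, 2.84]]
```

View pics/w2.png

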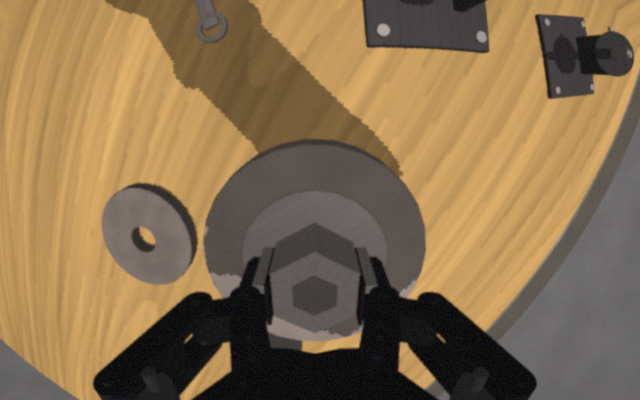

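The wrist picture shows the nose centred between the pads at (315,290) with its flats on the pads, so the grasp is good. The slanted pose is close to the joint limits. I'll calibrate a kinematic model from `ctrl.ik` pairs and plan a continuous threading path with it.

```bash
cat > kin.py <<'E'
import numpy as np,os
from scipy.optimize import least_squares
from scipy.spatial.transform import Rotation as Rot
def fk(q,k):
    """k: 7x(axis rotvec tweak 3 + point 3) + tool rotvec 3 + tool pos 3"""
    A=np.array(k[:42]).reshape(7,6);R=np.eye(3);p=np.zeros(3)
    for a,qi in zip(A,q):
        w=a[:3]/np.linalg.norm(a[:3]);E=Rot.from_rotvec(w*qi).as_matrix()
        p=p+R@(a[3:]-E@a[3:]);R=R@E
    return R@Rot.from_rotvec(k[42:45]).as_matrix(),p+R@k[45:]
def res(q,k,Rt,pt):
    R,p=fk(q,k);return np.r_[(p-pt),.3*Rot.from_matrix(R@Rt.T).as_rotvec()]
K=np.load('kin.npy') if os.path.exists('kin.npy') else None
LO=np.array([-3.08,-.24,-1.43,0,-1.52,.17,-2.89]);HI=np.array([3.08,2.05,1.35,2.5,4.66,1.96,2.89])
E
python3 - <<'E'
from h import *; from kin import *
import itertools
rng=np.random.default_rng(0);D=[]
while len(D)<70:
    p=np.array([rng.uniform(.35,.65),rng.uniform(-.4,.4),rng.uniform(.1,.4)])
    R=Rot.from_rotvec(rng.normal(0,.5,3)).as_matrix()@Rot.from_euler('z',rng.uniform(-3,3)).as_matrix()@np.diag([1,-1,-1.])
    q=ctrl.ik(p,R2q(R))
    if q is not None:D.append((np.array(q),R,p))
s=get_state();print('t',s['time'],len(D))
best=None
f=lambda k:np.concatenate([res(q,k,R,p) for q,R,p in D])
c=[]
for s1,s3,s5,s7 in itertools.product((1,-1),repeat=4):
  for y in (0,np.pi/2,np.pi,-np.pi/2):
    ax=[[0,0,s1],[0,1,0],[0,0,s3],[0,1,0],[0,0,s5],[0,1,0],[0,0,s7]];z=[0,.3,.3,.7,.7,1.05,1.05]
    k=np.r_[np.concatenate([np.r_[a,0,0,h] for a,h in zip(ax,z)]),0,0,y,0,0,1.25]
    c.append((np.sum(f(k)**2),tuple(k),(s1,s3,s5,s7,y)))
c.sort(key=lambda x:x[0])
for cost,k,sg in c[:3]:
    r=least_squares(f,np.array(k),x_scale=.1,max_nfev=40);print(cost,sg,r.cost,np.abs(r.fun).max())
    if best is None or r.cost<best.cost:best=r
    if best.cost<1e-5:break
np.save('kin.npy',best.x)
R,p=fk(s['qpos'],best.x);print(p-s['tcp_pos'],np.abs(R-q2R(s['eef_rot'])).max());print(np.round(best.x,3).tolist())
E
```

```text
t 7.9917 70
1.24836476730517 (-1, -1, -1, -1, 1.5707963267948966) 4.86749078094905e-21 5.1762927277820836e-11
[ 1.54187774e-12 -7.99194044e-13 -1.81160642e-13] 2.1923574067272966e-12
[0.0, -0.0, -0.614, 0.0, -0.0, -0.19, -0.0, 1.006, -0.0, 0.0, 0.124, 0.244, 0.0, -0.0, -0.928, -0.0, -0.006, 0.08, 0.0, 0.925, -0.0, -0.0, 0.215, 0.822, -0.0, -0.0, -0.838, -0.0, -0.024, 0.58, 0.0, 0.741, -0.0, -0.0, 0.363, 1.204, -0.0, -0.0, -0.541, -0.0, -0.024, 1.056, -0.0, 0.0, 1.571, -0.0, -0.024, 1.564]
```

```bash
cat >> kin.py <<'E'
def solve_axis(q0,j3,pt,zt):
    """j3 given, j7=0: solve j1,j2,j4,j5,j6 so that TCP=pt, tool z=zt"""
    I=[0,1,3,4,5]
    def full(x): q=np.zeros(7);q[I]=x;q[2]=j3;return q
    def f(x):
        R,p=fk(full(x),K);return np.r_[p-pt,.3*(R[:,2]-zt)]
    r=least_squares(f,np.array(q0)[I],max_nfev=60)
    return full(r.x) if np.abs(r.fun).max()<1e-6 else None
E
python3 - <<'E'
from h import *; from kin import *
p=np.array([.5796,.1365,.1399,.5778]);Rp=postR(p[3]);z=Rp[:,2];g=.0215
d=np.load('w2.npz');W=wcloud(d['d'],d['T']);T=d['T'];L=(W-T[:3,3])@T[:3,:3]
m=(np.hypot(L[...,0],L[...,1])<.03)&(abs(L[...,2]-(g-.052))<.006);v,u=np.nonzero(m);m[v[abs(L[v,u,1])>.0185],u[abs(L[v,u,1])>.0185]]=False
P=L[m];print('nose top tool frame',m.sum(),np.percentile(P,[1,50,99],axis=0).round(4).tolist())
m=(np.hypot(L[...,0],L[...,1])<.07)&(abs(L[...,2]-(g-.020))<.005);P=L[m];
print('disc',len(P),cv2.minEnclosingCircle((P[:,:2]*1000).astype(np.float32)),np.median(P[:,2]),np.polyfit(P[:,0],P[:,2],1))
from collections import defaultdict
for h in (.12,.1,.08,.06,.04,.02,0):
    row=[]
    for j3 in np.arange(-1.4,1.36,.2):
        for s in ([.7,.6,0,2.3,2,.4,0],[.3,.3,0,2.3,4.1,.3,0],[0,.2,0,2.3,-1.4,.5,0]):
            q=solve_axis(s,j3,p[:3]+z*(h+g),-z)
            if q is None: continue
            q[4]=(q[4]+1.62)%(2*np.pi)-1.62
            if q[4]<-1.52:q[4]+=2*np.pi
            if np.all(q>=LO+.01) and np.all(q<=HI-.01): row.append((round(j3,1),round(q[4],2),round(q[5],2),round(q[3],2)))
    print(h,sorted(set(row)))
E
```

```text
nose top tool frame 4383 [[-0.0206, -0.0181, -0.0295], [0.004, 0.0001, -0.0281], [0.0216, 0.0183, -0.0248]]
disc 22512 ((-0.49959877133369446, -0.6298124194145203), 62.672386169433594) 0.0035982126898365767 [0.00147564 0.00346417]
0.12 [(np.float64(-1.0), np.float64(-1.06), np.float64(0.2), np.float64(2.32)), (np.float64(-0.8), np.float64(-1.19), np.float64(0.26), np.float64(2.32)), (np.float64(-0.6), np.float64(-1.25), np.float64(0.3), np.float64(2.33)), (np.float64(-0.4), np.float64(-1.29), np.float64(0.34), np.float64(2.33)), (np.float64(-0.2), np.float64(-1.32), np.float64(0.37), np.float64(2.33)), (np.float64(-0.0), np.float64(-1.34), np.float64(0.4), np.float64(2.33)), (np.float64(0.2), np.float64(-1.36), np.float64(0.43), np.float64(2.33)), (np.float64(0.4), np.float64(-1.38), np.float64(0.46), np.float64(2.34)), (np.float64(0.6), np.float64(-1.39), np.float64(0.5), np.float64(2.34)), (np.float64(0.8), np.float64(-1.41), np.float64(0.55), np.float64(2.34)), (np.float64(1.0), np.float64(-1.43), np.float64(0.62), np.float64(2.34)), (np.float64(1.2), np.float64(-1.44), np.float64
[... 3475 characters left out ...]
3), np.float64(0.19), np.float64(2.33)), (np.float64(-0.4), np.float64(3.81), np.float64(0.24), np.float64(2.33)), (np.float64(-0.2), np.float64(4.02), np.float64(0.31), np.float64(2.33)), (np.float64(-0.0), np.float64(4.15), np.float64(0.38), np.float64(2.33)), (np.float64(0.2), np.float64(4.24), np.float64(0.45), np.float64(2.33)), (np.float64(0.4), np.float64(4.31), np.float64(0.54), np.float64(2.34)), (np.float64(0.6), np.float64(4.36), np.float64(0.63), np.float64(2.34)), (np.float64(0.8), np.float64(4.41), np.float64(0.75), np.float64(2.34)), (np.float64(1.0), np.float64(4.45), np.float64(0.89), np.float64(2.34)), (np.float64(1.2), np.float64(4.48), np.float64(1.07), np.float64(2.34))]
```

```bash
cat > plan.py <<'E'
from h import *; from kin import *
G=.0215
P0=np.array([.5796,.1365,.1399]);AZ=.5778
M=np.array([.06,.03,.025,.05,.05,.025,.1])
def toolR(yaw,az=AZ):
    Rp=postR(az);c,s=np.cos(yaw),np.sin(yaw);x=Rp[:,0]*c+Rp[:,1]*s
    return np.stack([x,np.cross(-Rp[:,2],x),-Rp[:,2]],1)
def solve(qs,pt,Rt,wt=.15,reg=.002):
    """bounded IK near qs; position stiff, orientation softer"""
    def f(q):
        R,p=fk(q,K);return np.r_[(p-pt)*5,wt*Rot.from_matrix(R@Rt.T).as_rotvec(),reg*.1*(q-qs)]
    lo,hi=LO+M,HI-M
    r=least_squares(f,np.clip(qs,lo+1e-3,hi-1e-3),bounds=(lo,hi),xtol=1e-12,ftol=1e-12,gtol=1e-12,max_nfev=300);q=r.x;R,p=fk(q,K)
    return q,np.linalg.norm(p-pt),np.arccos(np.clip(R[:,2]@Rt[:,2],-1,1))
def path(hs,yaw,q0,off=np.zeros(3)):
    """off: offset of the wheel axis in post x,y (m)"""
    Rp=postR(AZ);out=[];q=np.array(q0)
    for h in hs:
        q,ep,et=solve(q,P0+Rp@off+Rp[:,2]*(h+G),toolR(yaw));out.append((q,ep,et))
    return out
E
python3 - <<'E'
from plan import *
yaw=np.radians(2.6)
q0=np.array([.75,.7,-1.35,2.32,1.87,.5,.04])
hs=[0,.01,.02,.04,.06,.07,.08,.09,.1,.12]
pa=path(hs,yaw,q0)
for h,(q,ep,et) in zip(hs,pa): print(h,np.round(q,3).tolist(),round(ep*1e3,3),round(et,4))
# clearance of joint-space move start -> pre
s=get_state();qa=s['qpos'];Rp=postR(AZ)
ang=np.linspace(0,2*np.pi,24,endpoint=False)
ring=np.array([[.0625*np.cos(a),.0625*np.sin(a),G-zz] for a in ang for zz in(0,.02)]+[[0,0,G]])
for name,seq in dict(direct=[qa,pa[-1][0]]).items():
  for a,b in zip(seq[:-1],seq[1:]):
    for t in np.linspace(0,1,13):
        R,p=fk(a+(b-a)*t,K);X=ring@R.T+p;L=(X-P0)@Rp
        dr=np.min(np.linalg.norm(X[:,None]-(P0+np.outer(np.linspace(0,.078,30),Rp[:,2]))[None],axis=2))
        print(round(t,2),np.round(p,3),'zmin',round(X[:,2].min(),3),'bar',round(dr,3),'tilt',np.round(R[:,2],2))
E
```

```text
0 [0.757, 0.69, -1.313, 2.325, 1.928, 0.469, 0.173] 0.0 0.0
0.01 [0.779, 0.662, -1.317, 2.328, 1.904, 0.44, 0.189] 0.0 0.0
0.02 [0.802, 0.632, -1.32, 2.331, 1.878, 0.407, 0.209] 0.0 0.0
0.04 [0.848, 0.567, -1.318, 2.334, 1.819, 0.331, 0.258] 0.0 0.0
0.06 [0.893, 0.489, -1.297, 2.336, 1.736, 0.233, 0.335] 0.0 0.0
0.07 [0.923, 0.457, -1.3, 2.335, 1.652, 0.195, 0.418] 0.0 0.0
0.08 [0.974, 0.448, -1.349, 2.334, 1.522, 0.195, 0.546] 0.0 0.0
0.09 [1.028, 0.444, -1.405, 2.332, 1.395, 0.203, 0.671] 0.0 0.0
0.1 [1.054, 0.399, -1.405, 2.311, 1.043, 0.195, 1.011] 0.062 0.0262
0.12 [1.136, 0.332, -1.405, 2.284, 0.315, 0.195, 1.755] 0.053 0.0427
0.0 [ 0.611 -0.088  0.16 ] zmin 0.138 bar 0.153 tilt [-0. -0. -1.]
0.08 [ 0.601 -0.084  0.148] zmin 0.124 bar 0.15 tilt [ 0.02  0.03 -1.  ]
0.17 [ 0.593 -0.077  0.141] zmin 0.114 bar 0.142 tilt [ 0.04  0.07 -1.  ]
0.25 [ 0.585 -0.067  0.138] zmin 0.109 bar 0.132 tilt [ 0.08  0.1  -0.99]
0.33 [ 0.578 -0.056  0.14 ] zmin 0.108 bar 0.119 tilt [ 0.12  0.13 -0.98]
0.42 [ 0.572 -0.042  0.147] zmin 0.111 bar 0.103 tilt [ 0.17  0.16 -0.97]
0.5 [ 0.566 -0.027  0.156] zmin 0.118 bar 0.085 tilt [ 0.22  0.19 -0.96]
0.58 [ 0.559 -0.011  0.169] zmin 0.127 bar 0.064 tilt [ 0.27  0.21 -0.94]
0.67 [0.551 0.006 0.184] zmin 0.139 bar 0.044 tilt [ 0.32  0.24 -0.92]
0.75 [0.542 0.025 0.2  ] zmin 0.152 bar 0.02 tilt [ 0.37  0.26 -0.89]
0.83 [0.532 0.044 0.217] zmin 0.166 bar 0.016 tilt [ 0.42  0.29 -0.86]
0.92 [0.519 0.065 0.233] zmin 0.18 bar 0.041 tilt [ 0.47  0.32 -0.83]
1.0 [0.503 0.087 0.248] zmin 0.193 bar 0.042 tilt [ 0.5   0.35 -0.79]
```

Run:
```python
from plan import *
yaw=np.radians(2.6)
up=path([0,.01,.02,.04,.06,.07,.08,.09,.1,.12],yaw,[.75,.7,-1.35,2.32,1.87,.5,.04])
qpre=up[-1][0];qa=get_state()['qpos'];Rp=postR(AZ)
ang=np.linspace(0,2*np.pi,24,endpoint=False)
ring=np.array([[.0625*np.cos(a),.0625*np.sin(a),G-zz] for a in ang for zz in(0,.02)]+[[0,0,G]])
Rd=q2R(get_state()['eef_rot'])
best=None
for pv in ([.58,-.09,.30],[.5,-.05,.33],[.48,0,.36],[.45,-.05,.33],[.5,-.1,.36]):
    qv,ep,et=solve(qa*.6+qpre*.4,np.array(pv),Rd@Rot.from_euler('x',0).as_matrix(),wt=.01)
    ms=[]
    for a,b in ((qa,qv),(qv,qpre)):
        for t in np.linspace(0,1,25):
            R,p=fk(a+(b-a)*t,K);X=ring@R.T+p
            ms.append((np.min(np.linalg.norm(X[:,None]-(P0+np.outer(np.linspace(0,.078,30),Rp[:,2]))[None],axis=2)),X[:,2].min()))
    ms=np.array(ms);print(pv,ep,et,ms.min(0))
    if best is None or ms[:,0].min()>best[0]:best=(ms[:,0].min(),qv,ms[:,1].min())
print(best)
if best[0]>.035 and best[2]>.1:
    ctrl.set_joints(best[1]);ctrl.set_joints(qpre)
    print(get_state()['time'])
    for q,_,_ in up[:-1][::-1][:2]: ctrl.set_joints(q)
    ctrl.pause(.3);s=get_state();R,p=fk(up[7][0],K)
    print(s['time'],'perr',s['tcp_pos']-p,s['contact_force'],s['wrist_torque'],s['width'],np.round(s['qpos'],3))
    np.save('base.npy',s['contact_force'])
    im,d=vision.grab_frame('scene');np.savez('s2.npz',im=im,d=d)
    cv2.imwrite('pics/s2.png',cv2.resize(im[130:330,320:520],(600,600),interpolation=cv2.INTER_CUBIC))
```

```text
[0.58, -0.09, 0.3] 4.845796735381353e-09 0.0005704577272757824 [0.02846201 0.13831149]
[0.5, -0.05, 0.33] 4.394817607943006e-09 0.0005169010185426911 [0.03053404 0.13831149]
[0.48, 0, 0.36] 5.068767726189216e-09 0.000575507894332853 [0.03434903 0.13831149]
[0.45, -0.05, 0.33] 3.9872927787153535e-09 0.0004673520076764576 [0.03271432 0.13831149]
[0.5, -0.1, 0.36] 4.71048738638733e-09 0.0005010658998314124 [0.03562258 0.13831149]
(np.float64(0.035622580859214284), array([ 0.34081734,  0.2448504 , -0.25570619,  1.55653999,  0.06269812,
        1.34808061,  0.59361054]), np.float64(0.1383114895277432))
9.9833
11.4583 perr [ 8.77700903e-05 -1.10504620e-04  1.77073679e-04] [-0.27040074  0.34007832 -4.4983688 ] [-0.73928377  1.21957328  0.04444965] 0.03859972307445473 [ 1.029  0.444 -1.405  2.332  1.393  0.203  0.673]
```

```bash
ls pics
```

```text
c0.png
s2.png
scene0.png
st.png
top0.png
w1.png
w2.png
```

View s2.

View pics/s2.png

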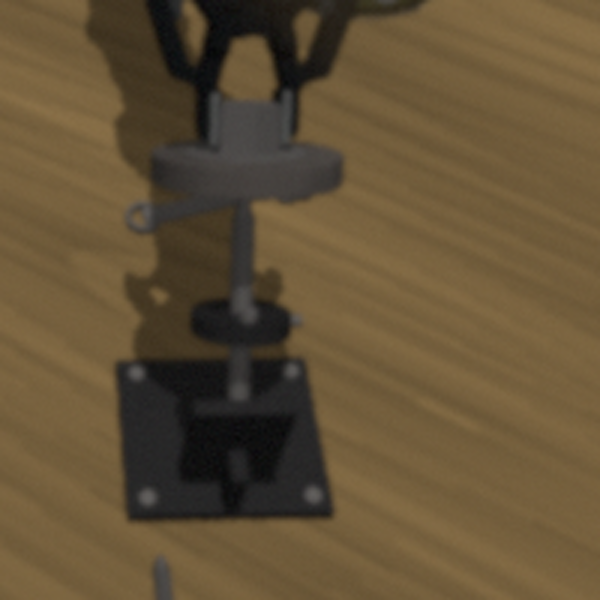

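Run:
```python
from plan import *
# wheel disc as seen now in the scene cloud, vs. commanded axis; and refit the bar in this picture
d=np.load('s2.npz');W=cloud('scene',d['d']);Rp=postR(AZ);L=(W-P0)@Rp
m=(np.hypot(L[...,0],L[...,1])<.08)&(L[...,2]>.08)&(L[...,2]<.125)
P=L[m];print(len(P),np.percentile(P,[1,50,99],axis=0).round(4).tolist())
rod=(np.hypot(L[...,0],L[...,1])<.013)&(L[...,2]>.012)&(L[...,2]<.06)
Q=L[rod];print('rod pts',len(Q),Q.mean(0))
```

```text
1214 [[-0.064, -0.0555, 0.0909], [-0.0395, 0.0074, 0.1085], [0.0378, 0.0612, 0.1242]]
rod pts 174 [-0.00642091  0.00116873  0.03645301]
```

The picture shows the wheel at (248,165) held nose-out and visually coaxial with the bar at (243,250). Next is threading with force feedback.

```bash
cat >> plan.py <<'E'
def force(n=1):
    F=[]
    for _ in range(n): F.append(get_state()['contact_force']); ctrl.pause(.02) if n>1 else None
    return postR(AZ).T@(np.mean(F,0)-np.load('base.npy'))
def go(h,yaw,off):
    q=get_state()['qpos'];Rp=postR(AZ)
    q,ep,et=solve(q,P0+Rp@off+Rp[:,2]*(h+G),toolR(yaw))
    assert ep<1e-3 and et<.03,(h,ep,et)
    ctrl.set_joints(q)
E
python3 - <<'E'
from plan import *
yaw=np.radians(2.6);off=np.zeros(3);h=.09
hs=[.085,.08,.076,.073,.07,.067,.064,.061,.058,.055,.05,.045,.04,.035,.03,.025,.02,.016,.013]
for h in hs:
    go(h,yaw,off);F=force();s=get_state()
    print(round(s['time'],2),h,'F',np.round(F,2),'off',np.round(off*1e3,2),'tau',np.round(s['wrist_torque'],2))
    if abs(F[2])>10 or np.hypot(F[0],F[1])>15: print('STOP');break
    c=F[:2].copy();c[abs(c)<1.2]=0
    off[:2]+=np.clip(1e-4*c,-.0006,.0006)
np.save('off.npy',off)
E
```

```text
11.76 0.085 F [-0.37  0.92 -0.72] off [0. 0. 0.] tau [-0.76  1.11 -0.01]
12.01 0.08 F [ 0.94  0.68 -0.53] off [0. 0. 0.] tau [-0.72  1.13  0.04]
12.26 0.076 F [-0.12  0.22 -1.67] off [0. 0. 0.] tau [-0.8   1.11 -0.01]
12.51 0.073 F [0.66 0.33 0.13] off [0. 0. 0.] tau [-0.8   1.14  0.02]
12.76 0.07 F [-1.22  0.3  -0.1 ] off [0. 0. 0.] tau [-0.75  1.13  0.05]
13.01 0.067 F [ 0.55 -0.29  0.71] off [-0.12  0.    0.  ] tau [-0.79  1.2  -0.01]
13.26 0.064 F [ 0.88  0.71 -0.38] off [-0.12  0.    0.  ] tau [-0.8   1.16 -0.03]
13.51 0.061 F [ 0.23  0.27 -0.28] off [-0.12  0.    0.  ] tau [-0.73  1.13 -0.  ]
13.76 0.058 F [ 0.19 -0.54 -1.15] off [-0.12  0.    0.  ] tau [-0.75  1.12  0.01]
14.01 0.055 F [-0.01  0.45 -0.7 ] off [-0.12  0.    0.  ] tau [-0.79  1.19 -0.01]
14.26 0.05 F [-0.03  0.31  0.22] off [-0.12  0.    0.  ] tau [-0.71  1.16 -0.05]
14.51 0.045 F [ 0.75  0.23 -0.44] off [-0.12  0.    0.  ] tau [-0.72  1.17  0.04]
14.76 0.04 F [0.78 0.12 0.08] off [-0.12  0.    0.  ] tau [-0.76  1.15 -0.01]
15.01 0.035 F [-0.38 -0.08 -0.14] off [-0.12  0.    0.  ] tau [-0.75  1.16 -0.02]
15.26 0.03 F [-0.64  0.34  0.27] off [-0.12  0.    0.  ] tau [-0.76  1.17  0.03]
15.51 0.025 F [ 0.54 -0.36  0.16] off [-0.12  0.    0.  ] tau [-0.77  1.19 -0.05]
15.76 0.02 F [ 0.6   0.83 -0.12] off [-0.12  0.    0.  ] tau [-0.72  1.17 -0.02]
16.01 0.016 F [ 0.69  0.09 -0.44] off [-0.12  0.    0.  ] tau [-0.79  1.15  0.03]
16.26 0.013 F [ 1.13  0.29 -0.23] off [-0.12  0.    0.  ] tau [-0.82  1.16 -0.02]
```

```bash
cat >> plan.py <<'E'
def descend(h,yaw,off,stop,step=.0006,fmax=4.):
    """lower in small steps until axial force > fmax or h<=stop"""
    while h>stop:
        h-=step;go(h,yaw,off);f=force(3)
        if f[2]>fmax: break
    return h,f
E
python3 - <<'E'
from plan import *
yaw=np.radians(2.6);off=np.load('off.npy')
h,f=descend(.0125,yaw,off,.004)
s=get_state();print(round(s['time'],2),h,np.round(f,2),s['width'],np.round(s['wrist_torque'],2))
E
```

```text
18.36 0.008300000000000002 [ 1.15  0.95 15.61] 0.038846377952974895 [-0.83  1.04 -0.11]
```

Contact came at h = 8.3 mm, right at the pin's 9 mm stop. I'll relax to about 5 N and turn.

```bash
cat >> plan.py <<'E'
def turn(h,yaw,off,target,step=np.radians(1.5)):
    n=0
    while abs(target-yaw)>1e-6:
        yaw+=np.clip(target-yaw,-step,step);go(h,yaw,off);f=force(2)
        dh=np.clip((f[2]-5)*2.5e-5,-.0004,.0006);h+=dh
        c=f[:2].copy();c[abs(c)<2]=0;off[:2]+=np.clip(3e-5*c,-.0003,.0003)
        t=get_state()['wrist_torque']
        n+=1
        print(round(get_state()['time'],2),'yaw',round(np.degrees(yaw),1),'h',round(h*1e3,2),'F',np.round(f,1),np.round(t,2)) if n%2==0 or f[2]>12 else 0
        if h<.0068: print('dropping');break
        if f[2]>28 or np.hypot(f[0],f[1])>20: print('STOP',f);break
    return h,yaw
E
python3 - <<'E'
from plan import *
yaw=np.radians(2.6);off=np.load('off.npy');h=.0087
go(h,yaw,off);print(force(3))
h,yaw=turn(h,yaw,off,np.radians(35.6))
np.save('off.npy',off);np.save('st.npy',[h,yaw]);print(h,yaw,off,get_state()['time'])
E
```

```text
[0.54490344 0.86555428 9.0204031 ]
19.23 yaw 5.6 h 8.88 F [0.7 2.4 7.6] [-0.99  0.94 -0.34]
19.79 yaw 8.6 h 8.95 F [0.9 3.5 6.8] [-1.1   0.85 -0.5 ]
20.36 yaw 11.6 h 8.96 F [0.  4.  4.9] [-1.06  0.77 -0.5 ]
20.93 yaw 14.6 h 8.91 F [-0.4  2.7  3.7] [-1.07  0.75 -0.45]
21.49 yaw 17.6 h 8.92 F [0.2 3.1 5.2] [-1.06  0.66 -0.48]
22.06 yaw 20.6 h 8.93 F [-0.1  3.7  5.7] [-1.14  0.67 -0.58]
22.62 yaw 23.6 h 8.93 F [-0.2  3.3  4.9] [-0.99  0.71 -0.45]
23.19 yaw 26.6 h 8.92 F [0.3 2.9 4.4] [-1.01  0.77 -0.5 ]
23.76 yaw 29.6 h 8.92 F [0.3 3.3 5.2] [-1.11  0.66 -0.6 ]
24.32 yaw 32.6 h 8.91 F [-0.3  3.6  5. ] [-1.09  0.58 -0.54]
24.89 yaw 35.6 h 8.93 F [-0.3  3.2  5.2] [-1.06  0.66 -0.48]
0.008934189861198528 0.6213372137099813 [-0.00012237  0.00215069  0.        ] 24.8917
```

Turning friction from the pin dragged my lateral correction to +2.1 mm in y, so the sweep really only reached about 30°. I'll lift slightly, re-centre, and sweep the rest without lateral drift.

```bash
sed -i 's/c\[abs(c)<2\]=0;off\[:2\]+=np.clip(3e-5\*c/c[abs(c)<8]=0;off[:2]+=np.clip(3e-5*c/' plan.py
python3 - <<'E'
from plan import *
off=np.array([-.0001,0,0]);h=.0115;yaw=np.radians(35.6)
go(h,yaw,np.load('off.npy'));go(h,yaw,off);yaw=np.radians(27);go(h,yaw,off);print(force(3))
h,f=descend(.0096,yaw,off,.004,step=.0003);print(h,f)
if f[2]>3: h,yaw=turn(h,yaw,off,np.radians(42),step=np.radians(1.))
np.save('off.npy',off);np.save('st.npy',[h,yaw]);print(h,np.degrees(yaw),off,get_state()['time'])
E
```

```text
[-0.16124276  0.98229883 -0.2035075 ]
0.0087 [0.26060247 0.45200651 6.68791041]
27.16 yaw 29.0 h 8.84 F [0.7 2.2 7.7] [-0.94  0.94 -0.18]
27.73 yaw 31.0 h 8.93 F [0.3 4.1 6. ] [-1.1   0.75 -0.53]
28.29 yaw 33.0 h 8.95 F [-0.1  3.3  5.4] [-1.14  0.72 -0.55]
28.86 yaw 35.0 h 8.93 F [-0.7  2.5  4.6] [-0.99  0.75 -0.43]
29.43 yaw 37.0 h 8.91 F [-0.1  3.6  5. ] [-1.03  0.67 -0.48]
29.99 yaw 39.0 h 8.9 F [-0.3  3.3  5. ] [-1.07  0.59 -0.53]
30.56 yaw 41.0 h 8.92 F [-0.2  3.4  6. ] [-1.11  0.67 -0.57]
0.00889013742599889 42.0 [-0.0001  0.      0.    ] 30.8417
```

Run:
```python
from plan import *
off=np.load('off.npy');h,yaw=np.load('st.npy')
h,yaw=turn(h,yaw,off,np.radians(75),step=np.radians(1.5))
np.save('off.npy',off);np.save('st.npy',[h,yaw]);print(h,np.degrees(yaw),off,get_state()['time'],force(3))
```

```text
31.41 yaw 45.0 h 8.86 F [-0.7  3.7  4.7] [-1.06  0.7  -0.55]
31.98 yaw 48.0 h 8.82 F [-0.5  3.2  3.9] [-1.    0.69 -0.48]
32.54 yaw 51.0 h 8.73 F [-0.4  3.5  3. ] [-0.96  0.83 -0.35]
33.11 yaw 54.0 h 8.53 F [ 0.5  0.  -0.2] [-0.71  1.17  0.01]
33.67 yaw 57.0 h 8.29 F [0.1 0.1 0.2] [-0.74  1.15  0.  ]
34.24 yaw 60.0 h 8.01 F [ 0.1  0.6 -0.5] [-0.74  1.18 -0.03]
34.81 yaw 63.0 h 7.73 F [-0.4  0.5 -1.1] [-0.76  1.15 -0.07]
35.38 yaw 66.0 h 7.51 F [0.8 3.7 1.2] [-1.35  0.95 -0.53]
35.94 yaw 69.0 h 7.34 F [1.6 6.4 1.4] [-1.72  0.83 -0.98]
36.51 yaw 72.0 h 7.17 F [2.4 8.1 2. ] [-2.05  0.72 -1.29]
37.08 yaw 75.0 h 7.06 F [1.6 6.9 3.5] [-1.81  0.75 -1.62]
0.007057462943114328 74.99999999999997 [-0.0001      0.00048632  0.        ] 37.075 [1.16425129 6.98249222 3.2217335 ]
```

The slot reached the pin at about 54–64° (axial force fell to zero), and past that the slot's side caught it. I'll turn back to the middle and lower.

Run:
```python
from plan import *
off=np.load('off.npy');h,yaw=np.load('st.npy');off0=np.array([-.0001,0,0])
for y in (70,66,62.5,60): yaw=np.radians(y);off=(off+off0)/2;go(h,yaw,off);print(y,np.round(force(3),2),np.round(get_state()['wrist_torque'],2),get_state()['width'])
off=off0
h,f=descend(h,yaw,off,.0,step=.0008,fmax=4)
np.save('off.npy',off);np.save('st.npy',[h,yaw]);print(h,np.degrees(yaw),f,get_state()['time'],np.round(get_state()['wrist_torque'],2))
```

```text
70 [1.67 6.3  0.23] [-1.8   0.84 -1.14] 0.03866587913359179
66 [0.72 5.52 0.07] [-1.44  0.71 -0.85] 0.03880588609802558
62.5 [-0.23  3.05 -0.14] [-1.04  0.85 -0.44] 0.03900055213500128
60 [-0.01  0.53 -0.2 ] [-0.79  1.16 -0.  ] 0.038760908479894204
-0.00014253705688567248 59.99999999999999 [-2.38807237e-03  1.20976998e+00  5.66167255e+00] 41.025 [-0.74  1.16  0.04]
```

Run:
```python
from plan import *
off=np.load('off.npy');h,yaw=np.load('st.npy')
ctrl.ungrasp();ctrl.pause(.3);s=get_state();print(s['time'],s['width'],s['gripper_force'],force(3))
for h in (.008,.016,.024,.034,.045,.056,.066,.076): go(h,yaw,off);f=force(); print(h,np.round(f,1)) if np.linalg.norm(f-[0,0,0])>8 else 0
s=get_state();print(s['time'],s['contact_force'])
out=[]
for c in('scene','top'):
    im,d=vision.grab_frame(c);W=cloud(c,d);L=(W-P0)@postR(AZ);r=np.hypot(L[...,0],L[...,1])
    m=(r>.034)&(r<.058)&(abs(L[...,2]-.02)<.012);P=L[m]
    A=np.c_[P[:,:2],np.ones(len(P))];k=np.linalg.lstsq(A,P[:,2],rcond=None)[0]
    ring=(r<.075)&(abs(L[...,2]-.02)<.004)
    print(c,'upper face: n,slopes,z',len(P),np.round(k,4),'circle',cv2.minEnclosingCircle((L[ring][:,:2]*1000).astype(np.float32)))
    u0,v0=(330,140) if c=='scene' else (160,110)
    out.append(cv2.resize(im[v0:v0+170,u0:u0+140],(400,486),interpolation=cv2.INTER_CUBIC))
cv2.imwrite('pics/end.png',np.hstack(out))
```

```text
41.85 0.0856759629847816 0.0 [-2.76587053  0.27104891  3.24851729]
43.9167 [ 0.04823105 -0.70313459 -1.05085072]
scene upper face: n,slopes,z 413 [ 0.0043 -0.0026  0.0201] circle ((-0.7565679550170898, 0.1501675546169281), 63.032588958740234)
top upper face: n,slopes,z 1217 [ 0.0042 -0.0035  0.02  ] circle ((2.1361708641052246, -1.4424808025360107), 62.95644760131836)
```

View pics/end.png

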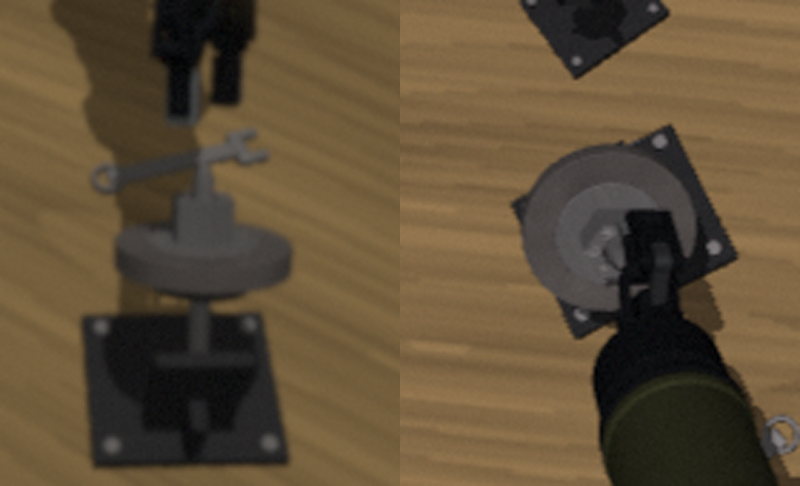

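The picture shows the wheel on the collar at (205,255), with its nose outwards, the bar through it and the gripper clear above. The upper face measures 20.0 mm above the collar with a slope under 0.006 rad, so the wheel is flush. Handing in.

Run:
```python
from station import ticket
print(ticket.close_job())
```

```text
the job is handed in; nothing more can be done
None
```

The hub wheel hangs flush on the slanted arm's collar with the pin in a slot, the gripper is clear of it, and the job was handed in at about 44 s (no verdict was returned).

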